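# Find the left-hand gas cap by feel and take it off

### The arm

A 6-joint arm with a two-finger parallel gripper is mounted at the origin on the work surface. World frame = base frame: x ahead of the robot, y to its left, z up, the work surface at z = 0. Lengths are in m, angles in degrees, forces in N, time in s.
With the tool pointing down it reaches from about 0.3 to 0.875 m from the base axis. Payload 6.4 kg.
Tool frame: the origin (TCP) lies at the very end of the fingers, on their centre line; the grasp point (between the pads) lies 19 mm behind it; z points along the fingers, y is the line along which they close (so a half turn about z gives the same grasp; the last joint's range is limited). The gripper opens to 88 mm and grips with 3 to 60 N. Pads are 18 mm wide; open, the fingers measure 123 mm over their backs; the gripper's body (75 mm by 187 mm) begins 45 mm behind the grasp point.
Start: joints at [61.92, 10.359, 92.074, -0, 77.567, -11.82], TCP at [0.161, 0.552, 0.239] pointing down, gripper open.
Joint ranges: [-171.53, 171.53], [-51.25, 118.39], [17.06, 147.69], [-65.23, 245.23], [0, 150.52], [-178.68, 178.68]. Speed limits (degrees/s): [147.25, 147.25, 172.46, 180, 180, 180].

### API

Orientations are given as [roll, pitch, yaw] about the fixed x, y, z axes, in that order (R = Rz(yaw) Ry(pitch) Rx(roll)).
In Python, from cell import robot gives the robot as it stands.
- The arm moves only by the tool jog_arm, never from a script. Its argument "increments" is one flat list of numbers, 5 for each row, row after row: the finger opening in mm, from 0 to 88.1, then the shift along the world's x, y, z in units of 30 mm (1.0 is 30 mm), then the turn about the world's z in degrees. In form: [jaw, x, y, z, turn, jaw, x, y, z, turn, ...]. A call has 1 to 12 rows; each row shifts and turns the commanded pose from where the row before left it; what a row does not reach is not made up. A row lasts 1/10 s, in which the tool goes at most 50 mm and 8.59 degrees, less where a joint would pass 70% of its speed; a pose out of reach is approached as far as the arm can. A call is refused whole if a number of a shift passes 1 or a number of a turn 8.59, either way. A call with a gripper value outside its range is refused whole. The fingers move at their own pace and stop on an object; "squeeze" is the grip in N (left out, the last holds). Time passes only in rows, so rows that do not move let the fingers close. It gives the time, the measured TCP pose, the force, the opening and the grip force at its end, in the units of the state.
- robot.get_obs(): the state, without advancing time (a new reading comes with each control period).
- robot.capture(name): name is "scene" or "side" or "wrist"; returns a dict with "pixels" (384x512x3 uint8, red, green, blue), "z_map" (384x512 float32, m along the optical axis (not along the pixel's ray), 0 where there is no reading), "fx", "fy", "cx", "cy" (pixels), "world_from_camera" (4x4, takes a point from camera to world coordinates). Camera axes: x right, y up, looking along -z (the intrinsics and any distortion apply to the point x, -y, -z); pixel columns grow to the right and rows downward; lengths in m; the calibration is good to about 2 mm. A picture is of the moment at which its call begins.
- robot.finish_job(): hands the job in; it is judged then, once.
The state is a dict: "time_s": time; "joint_positions": joint angles; "joint_vel": joint speeds; "joint_torque": joint torques, N m; "tcp_pos": TCP position; "tcp_rot": TCP orientation; "wrist_force": force on the tool from outside, world axes, zero at the start; "wrist_torque": the same for the moment, N m; "opening": opening from 0.0 (shut) to 1.0 (fully open); "grip_force": force on a finger pad.
Only numpy, scipy, OpenCV 4.12 (cv2) and the standard library are available. Lean on these libraries where they do the work, as an engineer would, in place of code of your own. Each camera call takes 0.05 s, during which the arm holds its last target. There are 200 camera calls.

### The job

The two brass gas outlets on the bench (both shut off) are fuel gas and nitrogen, but their labels are gone: fuel gas is the one whose wing cap has a left-hand thread. Nudge the tight caps gently, just a little one way and the other, never forcing one tighter (that would break the outlet's seal), to learn which is left-handed; screw that cap right off its thread, lift it off and set it down, not drop it, in the shallow tray. Leave the nitrogen cap on and as tight as you found it (nudge it back if your trial loosened it), and do not disturb the cup, vial, burner or dropper bottle.

Things in the scene. Friction and masses are not known exactly. Their poses are not given: they have to be found in the camera images.
- upstand_p: the bench gas outlet under cap_p: upright brass fitting fixed to the bench, base flange 62 mm across, valve block 32 mm square with a short black lever on one side (out to 44 mm from the axis, below 40 mm height), threaded mouth at the top. Origin on the bench, on the fitting's axis
- upstand_q: the bench gas outlet under cap_q, the same fitting
- mouth_p (a point): centre of the top face of upstand_p's neck, under the cap, 88 mm above the bench
- mouth_q (a point): centre of the top face of upstand_q's neck, under the cap, 88 mm above the bench
- cap_p: one of two brass wing caps alike in look, one right-hand, one left-hand threaded: hub 41 mm across, on its top a flat bar (the wings) 92 x 10 x 24 mm tall; 51 mm tall in all, 0.25 kg. Origin: centre of its underside, 72 mm above the bench while on; z up; it does not turn with the wings. Once screwed off it lifts straight up 16 mm over the neck, then is clear, and stands on its underside.
- cap_q: one of two brass wing caps alike in look, one right-hand, one left-hand threaded: hub 41 mm across, on its top a flat bar (the wings) 92 x 10 x 24 mm tall; 51 mm tall in all, 0.25 kg. Origin: centre of its underside, 72 mm above the bench while on; z up; it does not turn with the wings. Once screwed off it lifts straight up 16 mm over the neck, then is clear, and stands on its underside.
- bar_p (a point): centre of the top of cap_p's wing bar, on the cap's axis, 122.5 mm above the bench when tight; the bar reaches 24 mm down from here. x runs along the bar (92 mm), y across its 10 mm thickness. Turns and rises with the wings (1 mm per rad).
- bar_q (a point): centre of the top of cap_q's wing bar, on the cap's axis, 122.5 mm above the bench when tight; the bar reaches 24 mm down from here. x runs along the bar (92 mm), y across its 10 mm thickness. Turns and rises with the wings (1 mm per rad).
- turn_p (a joint): angle of cap_p's wings on the thread, rad, anticlockwise from above positive; 0 as found, tight. Loosening takes about 0.3 N m (8 N at 40 mm from the axis) all along; one cap loosens anticlockwise, the other (left-hand) clockwise. The coarse thread ends by 4.2 rad (two thirds of a turn): then the cap lifts off.
- turn_q (a joint): angle of cap_q's wings on the thread, rad, anticlockwise from above positive; 0 as found, tight. Loosening takes about 0.3 N m (8 N at 40 mm from the axis) all along; one cap loosens anticlockwise, the other (left-hand) clockwise. The coarse thread ends by 4.2 rad (two thirds of a turn): then the cap lifts off.
- neck_p (a joint): twist of upstand_p's threaded neck (with the hexagon) in its seal, rad, 9 N m per rad, springy: 0 at rest; positive when its cap is forced further tight, which is solid but for this give (0.5 N m gives 0.055); above 0.1 (0.9 N m, 22 N at 40 mm from the axis) the seal is broken. Slightly negative while loosening.
- neck_q (a joint): twist of upstand_q's threaded neck (with the hexagon) in its seal, rad, 9 N m per rad, springy: 0 at rest; positive when its cap is forced further tight, which is solid but for this give (0.5 N m gives 0.055); above 0.1 (0.9 N m, 22 N at 40 mm from the axis) the seal is broken. Slightly negative while loosening.
- tray: empty shallow open tray, 180 x 140 mm outside, 28 mm high, walls and floor 4 to 5 mm, loose, 0.7 kg. Origin: centre of its underside; x along the 180 mm side
- cup: small clear plastic cup, 66 mm across the rim, 70 mm tall, loose; origin under its centre; to be left alone
- vial: small capped brown glass vial, 24 mm across, 48 mm tall, loose; origin under its centre; to be left alone
- burner: bench burner, round foot 76 mm across, tube 125 mm tall, loose; origin under its centre; to be left alone
- dropper: white dropper bottle, 36 mm across, 85 mm tall, loose; origin under its centre; to be left alone
Things that resemble listed ones, but are neither listed nor needed, are in the scene too. What is shaped like the upstand_p but orange or pink is not meant.

How it is judged:
By the outcome, as a careful person would: the job done as asked, in the order asked, and still so for the second after the job is handed in, with the robot touching nothing.
It also fails if it takes over 69 s, if anything falls off the work surface, if the arm or the gripper's body presses on something with over 40 N, if the wrist force passes 120 N, or if a joint passes its speed limit or range.

## Working session

There is one attempt and no reset: what is moved stays moved. The work goes in short steps, Python scripts to look and compute and a tool call to move; the robot and the scene stay as the last step left them, time stands still between calls to the robot, and variables do not carry over. Pictures are saved under pics/ and viewed, at most 10 in all, crops included, and the job is handed in when it is done.

Besides the shell and the picture viewer there is one more tool, called after "Emit:" by a JSON object that holds its "method" and its "body", one argument or row to a line. jog_arm: Moves the arm, as the interface text tells. Its arguments: {"type":"object","properties":{"increments":{"type":"array","items":{"type":"number"}},"squeeze":{"type":"number"}},"required":["increments"]}

```bash
mkdir -p pics; cat > h.py <<'E'
import numpy as np,cv2
from cell import robot
def cap(n,f=None):
    c=robot.capture(n)
    if f: cv2.imwrite('pics/'+f,cv2.cvtColor(c['pixels'],cv2.COLOR_RGB2BGR))
    return c
def cloud(c):
    z=c['z_map']; v,u=np.mgrid[:z.shape[0],:z.shape[1]]
    P=np.stack([(u-c['cx'])/c['fx']*z,-(v-c['cy'])/c['fy']*z,-z,np.ones_like(z)],-1)
    W=(P@c['world_from_camera'].T)[...,:3]; W[z==0]=np.nan
    return W
E
python3 - <<'E'
from h import *
a=cap('scene');b=cap('side')
np.savez('s.npz',W=cloud(a),V=cloud(b),a=a['pixels'],b=b['pixels'])
im=np.vstack([a['pixels'],b['pixels']])[...,::-1]
cv2.imwrite('pics/a.png',cv2.resize(a['pixels'][...,::-1],(800,600),interpolation=cv2.INTER_CUBIC));cv2.imwrite('pics/b.png',cv2.resize(b['pixels'][...,::-1],(800,600)))
print(robot.get_obs(),a['world_from_camera'],b['world_from_camera'])
E
```

```text
{'time_s': 0.1, 'joint_positions': array([ 6.19214650e+01,  1.03982657e+01,  9.21266840e+01,  2.53158992e-04,
        7.75683276e+01, -1.18207419e+01]), 'joint_vel': array([-0.02575677, -0.19185634, -0.1883435 , -0.01479123, -0.14067939,
       -0.00353572]), 'joint_torque': array([-3.85498447e-05, -4.34819984e+01, -3.42697263e+01,  7.04340893e-02,
        3.40342394e-02, -2.43340043e-05]), 'tcp_pos': array([0.1607263 , 0.55156354, 0.23788768]), 'tcp_rot': array([-1.79908751e+02, -1.93497679e-02,  1.63742137e+02]), 'wrist_force': array([-0.41153428, -0.50863648,  0.77765895]), 'wrist_torque': array([ 0.05444065, -0.03794644, -0.01318182]), 'grip_force': 0.0, 'opening': 0.9996498764588769} [[-0.35134761 -0.63659318  0.68651583  1.2382347 ]
 [ 0.93615532 -0.2287194   0.26702184  0.20578703]
 [-0.01296479  0.73650292  0.6763101   0.74743982]
 [ 0.          0.          0.          1.        ]] [[-0.96841624  0.1407236  -0.20583208  0.35415217]
 [-0.24893714 -0.59253414  0.76611591  0.68792402]
 [-0.01415194  0.79315835  0.60885102  0.65387697]
 [ 0.          0.          0.          1.        ]]
```

View pics/a.png

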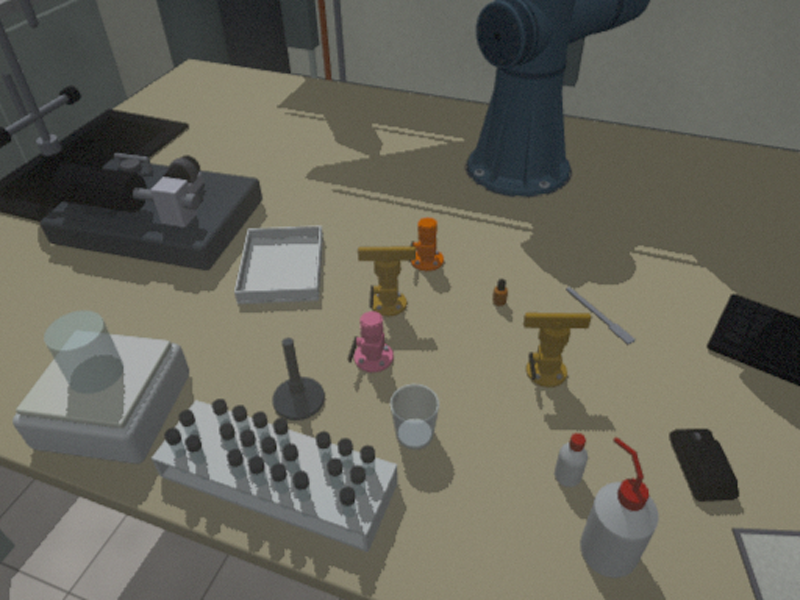

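View pics/b.png

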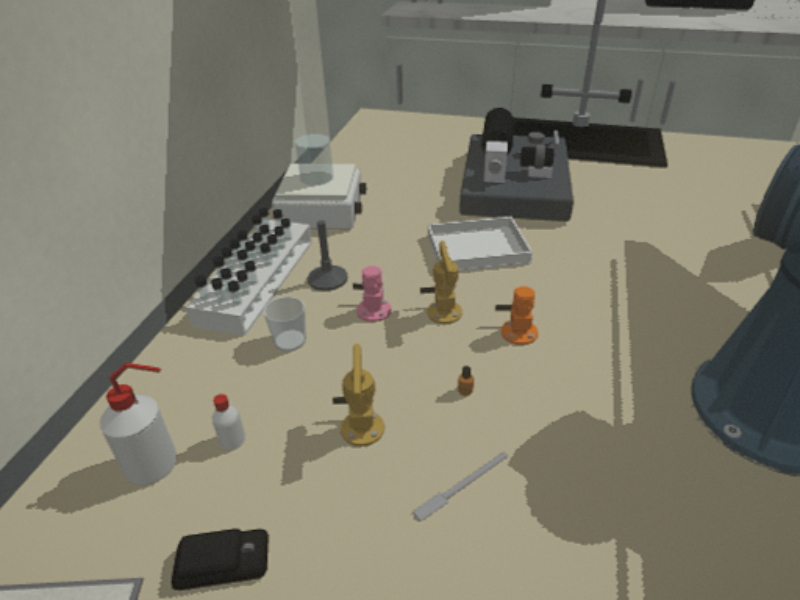

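Scene picture (800x600): brass wing-capped outlets at (387,280) and (548,350). Look-alikes are the orange (427,245) and pink (372,340) ones, which have no wings. The tray is at (282,265), vial (500,292), burner (298,390), cup (414,415) and dropper (571,460). The two brass winged ones fit the description.

```bash
python3 - <<'E'
from h import *
d=np.load('s.npz')
for n,i in (('W','a'),('V','b')):
    W=d[n]; R=d[i].astype(int)
    col=(R[...,0]-R[...,2]>50)&(R[...,0]>R[...,1]+15)
    m=(W[...,2]>.116)&(W[...,2]<.13)&(W[...,0]>.2)&(W[...,0]<.95)&(abs(W[...,1])<.6)
    k,l,s,c=cv2.connectedComponentsWithStats(m.astype(np.uint8))
    for j in range(1,k):
        if s[j,4]<15: continue
        P=W[l==j]; r=cv2.minAreaRect((P[:,:2]*1000).astype(np.float32))
        print(n,c[j].round(),s[j,4],P.mean(0).round(4),r,P[:,2].max().round(4),R[l==j].mean(0).round())
    # objects 0.01..0.11 
    m=(W[...,2]>.010)&(W[...,2]<.20)&(W[...,0]>.2)&(W[...,0]<.95)&(abs(W[...,1])<.6)
    k,l,s,c=cv2.connectedComponentsWithStats(m.astype(np.uint8))
    for j in range(1,k):
        if s[j,4]<60: continue
        P=W[l==j]; r=cv2.minAreaRect((P[:,:2]*1000).astype(np.float32))
        print('  obj',(c[j]*800/512).round(),s[j,4],P[:,2].max().round(3),np.array(r[0]).round(),np.array(r[1]).round(),round(r[2]))
cv2.imwrite('pics/c.png',cv2.resize(np.hstack([d['a'][140:260,215:395],d['b'][145:290,200:380][:120]])[...,::-1],None,fx=2.2,fy=2.2,interpolation=cv2.INTER_CUBIC))
E
```

```text
W [114. 105.] 128 [ 0.3993 -0.5704  0.1203] ((396.1109924316406, -572.4867553710938), (36.88680648803711, 72.32459259033203), 81.74615478515625) 0.1267 [61. 61. 59.]
W [112. 125.] 132 [ 0.4908 -0.5132  0.1224] ((490.9096374511719, -515.115478515625), (38.043968200683594, 70.51811218261719), 47.68498229980469) 0.1299 [83. 84. 88.]
W [247. 159.] 147 [ 0.5082 -0.1053  0.1213] ((506.76611328125, -105.88629150390625), (12.375164031982422, 88.99516296386719), 19.77890396118164) 0.126 [111.  94.  51.]
W [357. 202.] 212 [0.5669 0.1756 0.1216] ((566.6181640625, 174.37869262695312), (11.589902877807617, 90.63993072509766), 19.939714431762695) 0.1257 [112.  95.  48.]
W [184. 220.] 53 [ 0.7435 -0.1542  0.1235] ((741.9179077148438, -155.29244995117188), (13.489577293395996, 13.963031768798828), 14.34605884552002) 0.1277 [78. 78. 75.]
W [ 58. 234.] 194 [ 0.8656 -0.3763  0.1231] ((862.7247924804688, -383.10589599609375), (33.41944885253906, 71.16734313964844), 52.73352813720703) 0.1298 [101. 108. 106.]
W [401. 324.] 215 [0.8303 0.2975 0.1206] ((825.1361694335938, 298.5974426269531), (39.16530609130
[... 1856 characters left out ...]
261.] 148 [0.8112 0.3072 0.1213] ((815.3192749023438, 303.4432373046875), (36.33713912963867, 28.20784568786621), 48.434444427490234) 0.1299 [137. 123. 118.]
  obj [282. 234.] 5636 0.168 [ 819. -230.] [216. 524.] 2
  obj [501. 208.] 3963 0.136 [ 457. -336.] [556. 267.] 82
  obj [372. 287.] 367 0.089 [640. -85.] [40. 65.] 81
  obj [520. 309.] 425 0.088 [381. -91.] [40. 65.] 43
  obj [286. 320.] 716 0.071 [739.  26.] [64. 66.] 52
  obj [358. 393.] 788 0.123 [564. 176.] [47. 85.] 45
  obj [137. 430.] 2190 0.181 [808. 298.] [84. 57.] 51
  obj [466. 380.] 137 0.049 [435.  72.] [23. 20.] 26
  obj [227. 422.] 482 0.086 [729. 240.] [35. 29.] 50
  obj [220. 557.] 1926 0.034 [658. 401.] [104.  57.] 24
```

View pics/c.png

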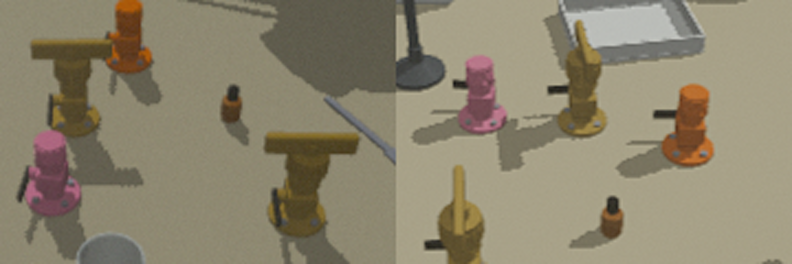

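The close crop shows both brass outlets with wing bars. The pink and orange look-alikes have none. Bar centres come out near (0.5055,-0.105) and (0.565,0.175), each with its bar along about 109.6°. Heights (about 0.122) and lengths (about 90 mm) match the description. I'm moving above the second one first.

Emit:
{"method": "jog_arm", "body": {
  "increments": [60,0.96,-0.9,0,-5,60,0.96,-0.9,0,-5,60,0.96,-0.9,0,-5,60,0.96,-0.9,0,-5,60,0.96,-0.9,0,-5,60,0.96,-0.9,0,-5,60,0.96,-0.9,0,-5,60,0.96,-0.9,0,-5,60,0.96,-0.9,0,-5,60,0.96,-0.9,0,-5,60,0.96,-0.9,0,-4,60,0.96,-0.9,0,0],
  "squeeze": 25
}}

```text
time_s: 1.3
tcp_pos: [0.5074, 0.2266, 0.2384]
tcp_rot: [-180.0, -0.0, 109.6]
wrist_force: [0.7, 0.6, 0.1]
opening: 0.677
grip_force: 0.0
```

Emit:
{"method": "jog_arm", "body": {
  "increments": [60,0.96,-0.9,-0.5,0,60,0.98,-0.86,-0.5,0,40,0,0,0,0,40,0,0,0,0]
}}

```text
time_s: 1.7
tcp_pos: [0.5644, 0.1746, 0.2076]
tcp_rot: [-179.9, -0.1, 109.6]
wrist_force: [-0.3, -0.7, -0.8]
opening: 0.524
grip_force: 0.0
```

```bash
cat >> h.py <<'E'
def bars(n='wrist',lo=.112,hi=.132,f=None):
    c=cap(n,f); W=cloud(c)
    m=(W[...,2]>lo)&(W[...,2]<hi)
    R=c['pixels'].astype(int); m&=(R[...,0]-R[...,2]>25)
    k,l,s,cc=cv2.connectedComponentsWithStats(m.astype(np.uint8))
    for j in range(1,k):
        if s[j,4]<60: continue
        P=W[l==j]; r=cv2.minAreaRect((P[:,:2]*1000).astype(np.float32))
        q=P[:,:2]-P[:,:2].mean(0); e=np.linalg.svd(q,full_matrices=False)[2][0]
        print(n,cc[j].round(),s[j,4],P.mean(0).round(4),np.round(r[0],1),np.round(r[1],1),round(r[2],1),'axis',round(np.degrees(np.arctan2(e[1],e[0]))%180,1),'top',np.percentile(P[:,2],90).round(4))
def st():
    o=robot.get_obs()
    print(o['time_s'].__round__(2),o['tcp_pos'].round(4),o['tcp_rot'].round(2),'F',o['wrist_force'].round(1),'T',o['wrist_torque'].round(3),'g',round(o['grip_force'],1),'op',round(o['opening']*88.1,1),'J6',o['joint_positions'].round(1)[[0,5]])
E
python3 -c "
from h import *
st();bars('wrist',f='w1.png');bars('scene');bars('side')"
```

```text
1.7 [0.5644 0.1746 0.2076] [-1.7986e+02 -5.0000e-02  1.0964e+02] F [-0.3 -0.7 -0.8] T [-0.057  0.044  0.   ] g 0.0 op 46.2 J6 [  5.7 -14. ]
wrist [260. 189.] 1117 [0.5634 0.1769 0.1213] [564.4 174.5] [17.  91.3] 20.1 axis 108.7 top 0.1229
scene [247. 160.] 203 [ 0.509  -0.1061  0.1192] [ 508.3 -105.4] [13.  89.4] 22.1 axis 110.4 top 0.1237
scene [357. 203.] 273 [0.5672 0.1758 0.1198] [566.8 175.1] [14.5 91.3] 20.1 axis 108.9 top 0.1239
side [286. 166.] 97 [ 0.5027 -0.0983  0.1194] [ 505.5 -106. ] [10.4 93.8] 22.2 axis 111.0 top 0.1221
side [228. 238.] 195 [0.5616 0.181  0.1199] [563.7 175.5] [14.1 93.7] 18.0 axis 109.2 top 0.1224
side [ 79. 259.] 61 [0.8113 0.3074 0.1275] [812.9 303.8] [29.8 16.4] 59.1 axis 47.2 top 0.1306
```

View pics/w1.png

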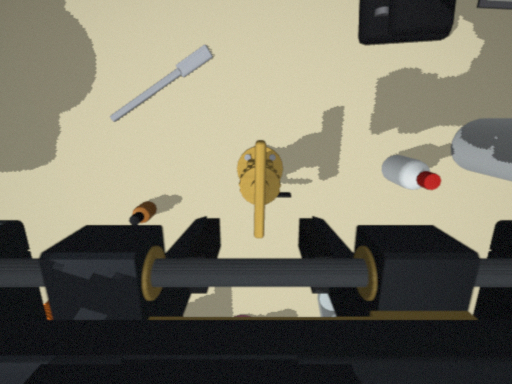

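The wrist picture shows the bar upright at (260,190), centred between the fingers. The vial (145,212) and dropper (405,172) are well clear. Going down and gripping lightly.

Emit:
{"method": "jog_arm", "body": {
  "increments": [40,0,0,-0.9,0,40,0,0,-0.9,0,40,0,0,-0.9,0,40,0,0,-0.8,0,40,0,0,0,0,0,0,0,0,0,0,0,0,0,0,0,0,0,0,0,0,0,0,0,0,0,0,0,0,0],
  "squeeze": 25
}}

```text
time_s: 2.85
tcp_pos: [0.5651, 0.1752, 0.105]
tcp_rot: [180.0, 0.0, 109.7]
wrist_force: [-3.3, -0.4, 5.7]
opening: 0.112
grip_force: 25.0
```

```bash
python3 -c "
from h import *
st()"
```

```text
2.85 [0.5651 0.1752 0.105 ] [1.7995e+02 2.0000e-02 1.0974e+02] F [-3.3 -0.4  5.7] T [-0.165  0.515  0.046] g 25.0 op 9.8 J6 [  5.7 -14. ]
```

Emit:
{"method": "jog_arm", "body": {
  "increments": [0,0,0,0,1,0,0,0,0,1,0,0,0,0,0]
}}

```text
time_s: 3.15
tcp_pos: [0.5651, 0.1752, 0.105]
tcp_rot: [180.0, 0.0, 111.7]
wrist_force: [-3.4, -0.5, 6.5]
opening: 0.108
grip_force: 25.0
```

```bash
python3 -c "
from h import *
st()"
```

```text
3.15 [0.5651 0.1752 0.105 ] [1.7995e+02 1.0000e-02 1.1174e+02] F [-3.4 -0.5  6.5] T [-0.162  0.516 -0.16 ] g 25.0 op 9.5 J6 [  5.7 -16. ]
```

Emit:
{"method": "jog_arm", "body": {
  "increments": [0,0,0,0,-1,0,0,0,0,-1,0,0,0,0,-1,0,0,0,0,-1,0,0,0,0,0]
}}

```text
time_s: 3.65
tcp_pos: [0.5652, 0.1751, 0.105]
tcp_rot: [179.9, 0.0, 107.7]
wrist_force: [-3.3, -0.9, 6.6]
opening: 0.111
grip_force: 25.0
```

```bash
python3 -c "
from h import *
st()"
```

```text
3.65 [0.5652 0.1751 0.105 ] [1.7995e+02 2.0000e-02 1.0772e+02] F [-3.3 -0.9  6.6] T [-0.183  0.458  0.093] g 25.0 op 9.8 J6 [  5.7 -12. ]
```

Emit:
{"method": "jog_arm", "body": {
  "increments": [0,0,0,0,-1,0,0,0,0,-1,0,0,0,0,0]
}}

```text
time_s: 3.95
tcp_pos: [0.5651, 0.1751, 0.105]
tcp_rot: [180.0, 0.0, 105.7]
wrist_force: [-2.5, -0.8, 6.5]
opening: 0.114
grip_force: 25.0
```

```bash
python3 -c "
from h import *
st()"
```

```text
3.95 [0.5651 0.1751 0.105 ] [1.7995e+02 2.0000e-02 1.0573e+02] F [-2.5 -0.8  6.5] T [-0.172  0.462  0.121] g 25.0 op 10.0 J6 [  5.7 -10. ]
```

Emit:
{"method": "jog_arm", "body": {
  "increments": [0,0,0,0,1,0,0,0,0,1,0,0,0,0,1,0,0,0,0,1,0,0,0,0,0]
}}

```text
time_s: 4.45
tcp_pos: [0.5651, 0.1752, 0.105]
tcp_rot: [180.0, 0.0, 109.8]
wrist_force: [-3.0, -0.8, 6.7]
opening: 0.111
grip_force: 25.0
```

```bash
python3 -c "
from h import *
st()"
```

```text
4.45 [0.5651 0.1752 0.105 ] [1.7995e+02 2.0000e-02 1.0976e+02] F [-3.  -0.8  6.7] T [-0.224  0.525 -0.052] g 25.0 op 9.8 J6 [  5.7 -14. ]
```

Emit:
{"method": "jog_arm", "body": {
  "increments": [0,0,0,0,1,0,0,0,0,1,0,0,0,0,0]
}}

```text
time_s: 4.75
tcp_pos: [0.5651, 0.1752, 0.105]
tcp_rot: [180.0, 0.0, 111.7]
wrist_force: [-2.7, -0.7, 6.9]
opening: 0.112
grip_force: 25.0
```

```bash
python3 -c "
from h import *
st()"
```

```text
4.75 [0.5651 0.1752 0.105 ] [1.7996e+02 1.0000e-02 1.1174e+02] F [-2.7 -0.7  6.9] T [-0.108  0.51  -0.159] g 25.0 op 9.8 J6 [  5.7 -16. ]
```

Emit:
{"method": "jog_arm", "body": {
  "increments": [0,0,0,0,-1.2,0,0,0,0,-1.2,0,0,0,0,0,0,0,0,0,0,0,0,0,0,0],
  "squeeze": 60
}}

```text
time_s: 5.25
tcp_pos: [0.5651, 0.1752, 0.105]
tcp_rot: [180.0, 0.0, 109.3]
wrist_force: [-3.2, -1.4, 6.5]
opening: 0.103
grip_force: 60.0
```

```bash
python3 -c "
from h import *
st()"
```

```text
5.25 [0.5651 0.1752 0.105 ] [1.7995e+02 2.0000e-02 1.0934e+02] F [-3.2 -1.4  6.5] T [-0.12   0.591  0.004] g 60.0 op 9.1 J6 [  5.7 -13.6]
```

Emit:
{"method": "jog_arm", "body": {
  "increments": [0,0,0,0,-1,0,0,0,0,-1,0,0,0,0,0]
}}

```text
time_s: 5.55
tcp_pos: [0.5651, 0.1751, 0.105]
tcp_rot: [180.0, 0.0, 107.3]
wrist_force: [-3.1, -1.3, 6.9]
opening: 0.107
grip_force: 60.0
```

```bash
python3 -c "
from h import *
st()"
```

```text
5.55 [0.5651 0.1751 0.105 ] [1.7996e+02 2.0000e-02 1.0732e+02] F [-3.1 -1.3  6.9] T [-0.198  0.518  0.029] g 60.0 op 9.5 J6 [  5.7 -11.6]
```

Emit:
{"method": "jog_arm", "body": {
  "increments": [0,0,0,0,1,0,0,0,0,1,0,0,0,0,1,0,0,0,0,1,0,0,0,0,0]
}}

```text
time_s: 6.05
tcp_pos: [0.5651, 0.1752, 0.105]
tcp_rot: [180.0, 0.0, 111.3]
wrist_force: [-2.9, -0.9, 6.4]
opening: 0.108
grip_force: 60.0
```

```bash
python3 -c "
from h import *
st()"
```

```text
6.05 [0.5651 0.1752 0.105 ] [1.7995e+02 1.0000e-02 1.1134e+02] F [-2.9 -0.9  6.4] T [-0.171  0.543 -0.189] g 60.0 op 9.5 J6 [  5.7 -15.6]
```

Emit:
{"method": "jog_arm", "body": {
  "increments": [0,0,0,0,1,0,0,0,0,0.5,0,0,0,0,0]
}}

```text
time_s: 6.35
tcp_pos: [0.5651, 0.1752, 0.105]
tcp_rot: [180.0, 0.0, 112.8]
wrist_force: [-2.6, -1.2, 5.8]
opening: 0.108
grip_force: 60.0
```

```bash
python3 -c "
from h import *
for i in range(3): st();cap('wrist')
bars('scene')"
```

```text
6.35 [0.5651 0.1752 0.105 ] [1.7995e+02 1.0000e-02 1.1281e+02] F [-2.6 -1.2  5.8] T [-0.181  0.491 -0.274] g 60.0 op 9.5 J6 [  5.7 -17.1]
6.4 [0.5651 0.1752 0.105 ] [179.96   0.   112.8 ] F [-3.3 -0.6  5.9] T [-0.143  0.53  -0.365] g 60.0 op 9.6 J6 [  5.7 -17.1]
6.45 [0.5651 0.1752 0.105 ] [1.7996e+02 1.0000e-02 1.1280e+02] F [-2.3 -0.8  5.8] T [-0.151  0.522 -0.263] g 60.0 op 9.3 J6 [  5.7 -17.1]
scene [247. 160.] 199 [ 0.5086 -0.1051  0.1194] [ 508.6 -105.2] [12.1 89.1] 21.1 axis 110.0 top 0.1238
scene [344. 203.] 108 [0.5782 0.151  0.1197] [576.6 149.9] [12.4 38. ] 23.8 axis 112.0 top 0.1236
```

Emit:
{"method": "jog_arm", "body": {
  "increments": [0,0,0,0,-1.5,0,0,0,0,-2,0,0,0,0,-2,0,0,0,0,-2,0,0,0,0,0]
}}

```text
time_s: 7.05
tcp_pos: [0.5651, 0.1751, 0.105]
tcp_rot: [180.0, 0.0, 105.3]
wrist_force: [-2.0, -1.1, 5.8]
opening: 0.109
grip_force: 60.0
```

```bash
python3 -c "
from h import *
for i in range(3): st();cap('wrist')
bars('scene')"
```

```text
7.05 [0.5651 0.1751 0.105 ] [1.7995e+02 2.0000e-02 1.0531e+02] F [-2.  -1.1  5.8] T [-0.218  0.479  0.197] g 60.0 op 9.6 J6 [ 5.7 -9.6]
7.1 [0.5652 0.1751 0.105 ] [1.7995e+02 3.0000e-02 1.0535e+02] F [-2.9  0.2  6.1] T [-0.153  0.455  0.159] g 60.0 op 9.3 J6 [ 5.7 -9.6]
7.15 [0.5652 0.1751 0.105 ] [1.7995e+02 2.0000e-02 1.0536e+02] F [-2.6 -0.7  5.8] T [-0.233  0.516  0.21 ] g 60.0 op 9.6 J6 [ 5.7 -9.6]
scene [247. 160.] 199 [ 0.5088 -0.1059  0.1193] [ 508.7 -105.2] [12.1 89.3] 21.1 axis 110.7 top 0.1238
scene [341. 202.] 79 [0.577  0.1438 0.1196] [576.  144.2] [10.2 27.3] 13.8 axis 103.4 top 0.1239
```

Emit:
{"method": "jog_arm", "body": {
  "increments": [0,0,0,0,-1,0,0,0,0,-1,0,0,0,0,0,0,0,0,0,0]
}}

```text
time_s: 7.65
tcp_pos: [0.5652, 0.1751, 0.105]
tcp_rot: [179.9, 0.0, 103.4]
wrist_force: [-2.3, -0.5, 5.6]
opening: 0.109
grip_force: 60.9
```

```bash
python3 -c "
from h import *
for i in range(3): st();cap('wrist')"
```

```text
7.65 [0.5652 0.1751 0.105 ] [1.7995e+02 3.0000e-02 1.0339e+02] F [-2.3 -0.5  5.6] T [-0.187  0.473  0.334] g 60.9 op 9.6 J6 [ 5.7 -7.6]
7.7 [0.5652 0.1751 0.105 ] [1.7995e+02 3.0000e-02 1.0338e+02] F [-3.6 -1.5  6.2] T [-0.266  0.47   0.324] g 60.9 op 9.7 J6 [ 5.7 -7.6]
7.75 [0.5652 0.1751 0.105 ] [1.7995e+02 3.0000e-02 1.0339e+02] F [-2.7 -0.3  4.8] T [-0.17   0.495  0.384] g 60.9 op 9.6 J6 [ 5.7 -7.6]
```

Emit:
{"method": "jog_arm", "body": {
  "increments": [0,0,0,0,-1,0,0,0,0,-1,0,0,0,0,0,0,0,0,0,0]
}}

```text
time_s: 8.2
tcp_pos: [0.5652, 0.1751, 0.105]
tcp_rot: [179.9, 0.0, 101.4]
wrist_force: [-2.7, -0.8, 6.2]
opening: 0.105
grip_force: 61.0
```

```bash
python3 -c "
from h import *
for i in range(3): st();cap('wrist')
bars('scene');bars('side')"
```

```text
8.2 [0.5652 0.1751 0.105 ] [1.7995e+02 4.0000e-02 1.0141e+02] F [-2.7 -0.8  6.2] T [-0.242  0.589  0.515] g 61.0 op 9.3 J6 [ 5.7 -5.6]
8.25 [0.5652 0.1751 0.105 ] [1.7995e+02 4.0000e-02 1.0141e+02] F [-1.  -0.5  6. ] T [-0.237  0.464  0.515] g 61.0 op 9.2 J6 [ 5.7 -5.6]
8.3 [0.5652 0.1751 0.105 ] [1.7995e+02 4.0000e-02 1.0141e+02] F [-2.7 -1.4  6. ] T [-0.243  0.473  0.551] g 61.0 op 9.4 J6 [ 5.7 -5.6]
scene [247. 160.] 198 [ 0.5086 -0.1058  0.1193] [ 508.7 -105.1] [12.6 89.2] 21.6 axis 110.6 top 0.1236
scene [340. 202.] 61 [0.5763 0.1405 0.1199] [575.2 141.4] [10.3 21.9] 20.5 axis 103.5 top 0.1242
side [286. 166.] 98 [ 0.5026 -0.098   0.1196] [ 504.5 -105.1] [10.  92.6] 20.9 axis 111.0 top 0.1219
side [227. 241.] 144 [0.5613 0.1906 0.1203] [565.3 179.9] [12.  84.6] 18.8 axis 105.6 top 0.1223
side [ 79. 259.] 60 [0.8116 0.3087 0.1273] [813.  307.4] [28.1 11.5] 40.9 axis 41.2 top 0.131
```

Clockwise on this cap torque climbs linearly past 0.5 N m, so clockwise tightens it and it looks right-handed (nitrogen). It is now seated. I'll ease off to zero torque, release, and check its angle.

Emit:
{"method": "jog_arm", "body": {
  "increments": [0,0,0,0,2,0,0,0,0,2,0,0,0,0,2,0,0,0,0,0,40,0,0,0,0,40,0,0,0,0,40,0,0,0,0,40,0,0,0,0,40,0,0,0.9,2,40,0,0,0.9,0,40,0,0,0.9,0,40,0,0,0.7,0]
}}

```text
time_s: 9.65
tcp_pos: [0.5652, 0.1753, 0.2074]
tcp_rot: [179.9, 0.0, 109.3]
wrist_force: [0.9, 0.3, 0.5]
opening: 0.455
grip_force: 0.0
```

```bash
python3 -c "
from h import *
st();bars('wrist');bars('scene');bars('side')"
```

```text
9.65 [0.5652 0.1753 0.2074] [1.7992e+02 2.0000e-02 1.0934e+02] F [0.9 0.3 0.5] T [-0.062  0.019  0.031] g 0.0 op 40.1 J6 [  5.7 -13.6]
wrist [259. 189.] 1110 [0.564  0.177  0.1213] [564.8 174.7] [17.  90.7] 18.9 axis 107.3 top 0.123
scene [247. 160.] 196 [ 0.5087 -0.1052  0.1196] [ 508.7 -105.1] [14.3 89.2] 21.8 axis 110.5 top 0.1239
scene [356. 203.] 274 [0.5681 0.175  0.1195] [568.2 175.4] [15.1 91. ] 20.2 axis 107.2 top 0.124
side [286. 166.] 98 [ 0.5026 -0.098   0.1195] [ 504.9 -105.8] [10.1 94. ] 21.2 axis 111.0 top 0.122
side [228. 237.] 180 [0.5624 0.1801 0.1201] [564.7 176.3] [15.9 93.3] 20.2 axis 107.4 top 0.1223
```

Released, the bar rests at 107.3°, against 108.9° before, in all three cameras. That contradicts the torque reading, so I'll test anticlockwise the same way, with limited torque, and look at the rest angle again.

Emit:
{"method": "jog_arm", "body": {
  "increments": [40,0,0,-0.9,-2,40,0,0,-0.9,0,40,0,0,-0.9,0,40,0,0,-0.7,0,0,0,0,0,0,0,0,0,0,0,0,0,0,0,0,0,0,0,0,0,0,0,0,0,1,0,0,0,0,1,0,0,0,0,1,0,0,0,0,0],
  "squeeze": 60
}}

```text
time_s: 11.0
tcp_pos: [0.5646, 0.1752, 0.1036]
tcp_rot: [-180.0, -0.0, 110.4]
wrist_force: [-0.2, 0.8, -2.3]
opening: 0.108
grip_force: 60.0
```

```bash
python3 -c "
from h import *
for i in range(3): st();cap('wrist')"
```

```text
11.0 [0.5646 0.1752 0.1036] [-179.98   -0.    110.38] F [-0.2  0.8 -2.3] T [-0.117  0.192 -0.067] g 60.0 op 9.5 J6 [  5.7 -14.6]
11.05 [0.5646 0.1752 0.1036] [-1.7997e+02 -1.0000e-02  1.1035e+02] F [-1.2  0.5 -1.8] T [-0.07   0.146 -0.114] g 60.0 op 9.6 J6 [  5.7 -14.6]
11.1 [0.5646 0.1752 0.1037] [-1.7998e+02 -1.0000e-02  1.1033e+02] F [-1.1  0.  -0.6] T [-0.071  0.223 -0.124] g 60.0 op 9.3 J6 [  5.7 -14.6]
```

Emit:
{"method": "jog_arm", "body": {
  "increments": [0,0,0,0,1,0,0,0,0,1,0,0,0,0,0,0,0,0,0,0]
}}

```text
time_s: 11.55
tcp_pos: [0.5646, 0.1752, 0.1037]
tcp_rot: [-180.0, -0.0, 112.3]
wrist_force: [-1.7, -1.1, -1.5]
opening: 0.108
grip_force: 60.0
```

```bash
python3 -c "
from h import *
for i in range(3): st();cap('wrist')"
```

```text
11.55 [0.5646 0.1752 0.1037] [-1.7998e+02 -1.0000e-02  1.1233e+02] F [-1.7 -1.1 -1.5] T [-0.031  0.331 -0.206] g 60.0 op 9.5 J6 [  5.7 -16.6]
11.6 [0.5646 0.1752 0.1037] [-1.7998e+02 -1.0000e-02  1.1233e+02] F [-1.5 -0.2 -1.1] T [-0.15   0.329 -0.202] g 60.0 op 9.3 J6 [  5.7 -16.6]
11.65 [0.5646 0.1752 0.1037] [-1.7998e+02 -1.0000e-02  1.1233e+02] F [-1.3 -0.7 -0.5] T [-0.065  0.314 -0.23 ] g 60.0 op 9.7 J6 [  5.7 -16.6]
```

Emit:
{"method": "jog_arm", "body": {
  "increments": [0,0,0,0,1,0,0,0,0,1,0,0,0,0,0,0,0,0,0,0]
}}

```text
time_s: 12.1
tcp_pos: [0.5646, 0.1752, 0.1036]
tcp_rot: [-180.0, -0.0, 114.3]
wrist_force: [-1.6, -0.4, -0.5]
opening: 0.11
grip_force: 60.1
```

```bash
python3 -c "
from h import *
for i in range(3): st();cap('wrist')"
```

```text
12.1 [0.5646 0.1752 0.1036] [-1.7998e+02 -1.0000e-02  1.1434e+02] F [-1.6 -0.4 -0.5] T [-0.083  0.525 -0.296] g 60.1 op 9.7 J6 [  5.7 -18.6]
12.15 [0.5646 0.1752 0.1036] [-1.7998e+02 -1.0000e-02  1.1434e+02] F [-2.3  0.1 -1.3] T [-0.098  0.544 -0.308] g 60.1 op 9.8 J6 [  5.7 -18.6]
12.2 [0.5647 0.1752 0.1037] [-1.7999e+02 -1.0000e-02  1.1434e+02] F [-2.6 -0.1 -2.2] T [-0.083  0.511 -0.262] g 60.1 op 9.7 J6 [  5.7 -18.6]
```

Emit:
{"method": "jog_arm", "body": {
  "increments": [0,0,0,0,1,0,0,0,0,1,0,0,0,0,0,0,0,0,0,0]
}}

```text
time_s: 12.65
tcp_pos: [0.5647, 0.1752, 0.1037]
tcp_rot: [-180.0, -0.0, 116.3]
wrist_force: [-2.9, -0.3, 0.0]
opening: 0.107
grip_force: 60.1
```

```bash
python3 -c "
from h import *
for i in range(3): st();cap('wrist')
bars('scene');bars('side')"
```

```text
12.65 [0.5647 0.1752 0.1037] [-1.7998e+02 -1.0000e-02  1.1634e+02] F [-2.9 -0.3  0. ] T [-0.151  0.647 -0.292] g 60.1 op 9.5 J6 [  5.7 -20.6]
12.7 [0.5647 0.1752 0.1037] [-1.7999e+02 -1.0000e-02  1.1634e+02] F [-4.2  0.2 -0.3] T [-0.076  0.653 -0.26 ] g 60.1 op 9.6 J6 [  5.7 -20.6]
12.75 [0.5647 0.1752 0.1037] [-179.98   -0.    116.34] F [-3.7 -0.4  0.1] T [-0.116  0.652 -0.335] g 60.1 op 9.8 J6 [  5.7 -20.6]
scene [247. 160.] 200 [ 0.5087 -0.1052  0.1193] [ 509.2 -104.9] [15.5 89.1] 22.7 axis 110.4 top 0.1238
scene [344. 204.] 115 [0.5794 0.1511 0.1198] [577.4 151.1] [11.1 37.8] 21.2 axis 114.2 top 0.1236
side [286. 165.] 96 [ 0.5029 -0.0987  0.1195] [ 506.2 -105.3] [13.6 92.2] 22.6 axis 110.9 top 0.1219
side [229. 239.] 153 [0.5595 0.1853 0.1204] [563.2 179.1] [11.4 87. ] 25.7 axis 114.9 top 0.1222
```

Anticlockwise torque levels off at 0.3 N m while the bar moves on to about 114.5°. That is loosening, so this cap is right-handed: nitrogen. Nudging it back to the tight stop.

Emit:
{"method": "jog_arm", "body": {
  "increments": [0,0,0,0,-2,0,0,0,0,-2,0,0,0,0,-2,0,0,0,0,-2,0,0,0,0,-2,0,0,0,0,0,0,0,0,0,0]
}}

```text
time_s: 13.6
tcp_pos: [0.565, 0.1752, 0.1037]
tcp_rot: [180.0, 0.0, 106.4]
wrist_force: [-2.1, -0.4, -1.8]
opening: 0.109
grip_force: 60.1
```

```bash
python3 -c "
from h import *
for i in range(3): st();cap('wrist')"
```

```text
13.6 [0.565  0.1752 0.1037] [1.7997e+02 2.0000e-02 1.0643e+02] F [-2.1 -0.4 -1.8] T [-0.082  0.348  0.25 ] g 60.1 op 9.6 J6 [  5.8 -10.7]
13.65 [0.565  0.1752 0.1037] [1.7998e+02 1.0000e-02 1.0641e+02] F [-1.6  0.2 -2.2] T [-0.082  0.316  0.269] g 60.1 op 9.3 J6 [  5.7 -10.7]
13.7 [0.565  0.1752 0.1037] [1.7998e+02 1.0000e-02 1.0640e+02] F [-0.7 -0.3 -3. ] T [-0.013  0.39   0.32 ] g 60.1 op 9.8 J6 [  5.7 -10.6]
```

Emit:
{"method": "jog_arm", "body": {
  "increments": [0,0,0,0,-1.5,0,0,0,0,-1,0,0,0,0,0,0,0,0,0,0]
}}

```text
time_s: 14.15
tcp_pos: [0.5649, 0.1752, 0.1037]
tcp_rot: [180.0, 0.0, 103.8]
wrist_force: [0.2, 0.6, -3.2]
opening: 0.109
grip_force: 60.1
```

```bash
python3 -c "
from h import *
for i in range(3): st();cap('wrist')"
```

```text
14.15 [0.5649 0.1752 0.1037] [179.99   0.   103.85] F [ 0.2  0.6 -3.2] T [0.004 0.13  0.319] g 60.1 op 9.6 J6 [ 5.7 -8.1]
14.2 [0.5649 0.1752 0.1037] [179.98   0.   103.85] F [-0.5 -0.7 -3. ] T [-0.056  0.072  0.294] g 60.1 op 9.4 J6 [ 5.7 -8.1]
14.25 [0.5649 0.1752 0.1037] [179.98   0.   103.85] F [-0.1 -0.5 -3.9] T [-0.035  0.084  0.32 ] g 60.1 op 9.4 J6 [ 5.7 -8.1]
```

Emit:
{"method": "jog_arm", "body": {
  "increments": [0,0,0,0,-1,0,0,0,0,-1,0,0,0,0,0,0,0,0,0,0]
}}

```text
time_s: 14.7
tcp_pos: [0.5649, 0.1752, 0.1037]
tcp_rot: [180.0, 0.0, 101.8]
wrist_force: [1.5, -0.4, -4.1]
opening: 0.108
grip_force: 60.2
```

```bash
python3 -c "
from h import *
for i in range(3): st();cap('wrist')
bars('side');bars('scene')"
```

```text
14.7 [0.5649 0.1752 0.1037] [1.7999e+02 1.0000e-02 1.0185e+02] F [ 1.5 -0.4 -4.1] T [-0.013 -0.067  0.469] g 60.2 op 9.5 J6 [ 5.7 -6.1]
14.75 [0.5649 0.1752 0.1037] [1.7999e+02 1.0000e-02 1.0185e+02] F [ 0.7 -0.  -4.1] T [-0.06  -0.112  0.514] g 60.2 op 9.9 J6 [ 5.7 -6.1]
14.8 [0.5649 0.1752 0.1037] [179.99   0.   101.85] F [-0.1  0.5 -4.2] T [ 0.002 -0.092  0.506] g 60.2 op 9.2 J6 [ 5.7 -6.1]
side [286. 166.] 98 [ 0.5028 -0.098   0.1197] [ 506.6 -104.9] [12.5 91.1] 21.9 axis 111.1 top 0.1222
side [227. 241.] 147 [0.5612 0.1902 0.1204] [563.4 181.4] [10.5 80.5] 14.6 axis 106.0 top 0.1221
scene [247. 160.] 200 [ 0.5088 -0.1056  0.1194] [ 507.8 -105.5] [14.7 89.1] 21.6 axis 110.9 top 0.1233
scene [340. 202.] 60 [0.5757 0.1409 0.1197] [575.4 141.4] [10.2 20.9] 25.4 axis 102.8 top 0.1243
```

The stop is felt again clockwise (0.5 N m), so the cap is tight again. Easing off and releasing.

Emit:
{"method": "jog_arm", "body": {
  "increments": [0,0,0,0,2,0,0,0,0,2,0,0,0,0,1.5,0,0,0,0,0,40,0,0,0,0,40,0,0,0,0,40,0,0,0,0,40,0,0,0,0,40,0,0,0.9,0,40,0,0,0.9,0,40,0,0,0.9,0,40,0,0,0.7,0]
}}

```text
time_s: 16.15
tcp_pos: [0.5653, 0.1753, 0.2077]
tcp_rot: [179.9, 0.0, 107.3]
wrist_force: [0.6, 0.8, -0.2]
opening: 0.452
grip_force: 0.0
```

```bash
python3 -c "
from h import *
st();bars('wrist');bars('scene');bars('side')"
```

```text
16.15 [0.5653 0.1753 0.2077] [1.7990e+02 2.0000e-02 1.0733e+02] F [ 0.6  0.8 -0.2] T [-0.059 -0.023 -0.014] g 0.0 op 39.9 J6 [  5.7 -11.6]
wrist [259. 189.] 1108 [0.5642 0.1766 0.1214] [564.9 174.6] [17.  90.8] 22.4 axis 107.4 top 0.1229
scene [247. 160.] 198 [ 0.5086 -0.1054  0.1194] [ 507.8 -105.6] [13.1 89.2] 20.8 axis 110.6 top 0.1239
scene [357. 203.] 272 [0.5679 0.1758 0.1196] [568.6 175.6] [16.4 91.2] 18.1 axis 107.0 top 0.124
side [286. 165.] 98 [ 0.5029 -0.0984  0.1196] [ 505.5 -104.7] [11.3 89.9] 22.6 axis 111.0 top 0.122
side [228. 237.] 180 [0.5625 0.1792 0.1202] [564.5 176.9] [12.  92.9] 16.4 axis 107.3 top 0.1224
```

Nitrogen cap is back at its stop. Moving to the other cap.

Emit:
{"method": "jog_arm", "body": {
  "increments": [40,-0.2,-0.94,0,0.3,40,-0.2,-0.94,0,0.3,40,-0.2,-0.94,0,0.3,40,-0.2,-0.94,0,0.3,40,-0.2,-0.94,0,0.3,40,-0.2,-0.94,0,0.3,40,-0.2,-0.94,0,0.3,40,-0.2,-0.94,0,0.3,40,-0.2,-0.94,0,0.4,40,-0.2,-0.9,0,0.4,40,0,0,0,0,40,0,0,0,0]
}}

```text
time_s: 17.5
tcp_pos: [0.5041, -0.1054, 0.2043]
tcp_rot: [-179.9, -0.1, 110.4]
wrist_force: [0.1, 0.4, -0.4]
opening: 0.452
grip_force: 0.0
```

```bash
python3 -c "
from h import *
st();bars('wrist')"
```

```text
17.5 [ 0.5041 -0.1054  0.2043] [-1.7992e+02 -1.2000e-01  1.1043e+02] F [ 0.1  0.4 -0.4] T [-0.069  0.089  0.009] g 0.0 op 39.9 J6 [-25.1 -45.5]
wrist [260. 192.] 1137 [ 0.5041 -0.105   0.1214] [ 504.8 -107.2] [16.8 91.2] 21.1 axis 110.3 top 0.123
```

Emit:
{"method": "jog_arm", "body": {
  "increments": [40,0.02,-0.03,-0.9,0,40,0,0,-0.9,0,40,0,0,-0.8,0,40,0,0,-0.7,0,0,0,0,0,0,0,0,0,0,0,0,0,0,0,0,0,0,0,0,0,0,0,0,0,-1,0,0,0,0,-1,0,0,0,0,-1,0,0,0,0,0],
  "squeeze": 60
}}

```text
time_s: 18.75
tcp_pos: [0.506, -0.1068, 0.108]
tcp_rot: [179.9, 0.1, 107.5]
wrist_force: [-2.0, -0.4, 7.1]
opening: 0.108
grip_force: 60.0
```

```bash
python3 -c "
from h import *
for i in range(3): st();cap('wrist')"
```

```text
18.75 [ 0.506  -0.1068  0.108 ] [1.7993e+02 7.0000e-02 1.0747e+02] F [-2.  -0.4  7.1] T [0.05  0.383 0.091] g 60.0 op 9.5 J6 [-25.1 -42.6]
18.8 [ 0.506  -0.1069  0.108 ] [1.7993e+02 7.0000e-02 1.0749e+02] F [-1.1  0.7  6.2] T [0.024 0.437 0.156] g 60.0 op 9.2 J6 [-25.1 -42.6]
18.85 [ 0.506  -0.1069  0.108 ] [1.7993e+02 7.0000e-02 1.0750e+02] F [-1.3  0.5  6. ] T [0.06  0.407 0.184] g 60.0 op 9.9 J6 [-25.1 -42.6]
```

Emit:
{"method": "jog_arm", "body": {
  "increments": [0,0,0,0,-1,0,0,0,0,-1,0,0,0,0,0,0,0,0,0,0]
}}

```text
time_s: 19.3
tcp_pos: [0.506, -0.1068, 0.108]
tcp_rot: [179.9, 0.1, 105.5]
wrist_force: [-2.0, 0.5, 6.2]
opening: 0.108
grip_force: 60.1
```

```bash
python3 -c "
from h import *
for i in range(3): st();cap('wrist')"
```

```text
19.3 [ 0.506  -0.1068  0.108 ] [1.7993e+02 8.0000e-02 1.0552e+02] F [-2.   0.5  6.2] T [-0.06   0.431  0.277] g 60.1 op 9.5 J6 [-25.1 -40.6]
19.35 [ 0.506  -0.1068  0.108 ] [1.7993e+02 7.0000e-02 1.0552e+02] F [-2.6  0.5  6.5] T [0.009 0.396 0.356] g 60.1 op 9.7 J6 [-25.1 -40.6]
19.4 [ 0.506  -0.1069  0.108 ] [1.7993e+02 8.0000e-02 1.0552e+02] F [-2.2  1.1  6.4] T [-0.013  0.476  0.276] g 60.1 op 9.8 J6 [-25.1 -40.6]
```

Emit:
{"method": "jog_arm", "body": {
  "increments": [0,0,0,0,-1,0,0,0,0,-1,0,0,0,0,0,0,0,0,0,0]
}}

```text
time_s: 19.85
tcp_pos: [0.506, -0.1069, 0.108]
tcp_rot: [179.9, 0.1, 103.5]
wrist_force: [-2.9, -0.1, 6.8]
opening: 0.108
grip_force: 60.1
```

```bash
python3 -c "
from h import *
for i in range(3): st();cap('wrist')
bars('scene');bars('side')"
```

```text
19.85 [ 0.506  -0.1069  0.108 ] [1.7993e+02 7.0000e-02 1.0352e+02] F [-2.9 -0.1  6.8] T [0.023 0.424 0.265] g 60.1 op 9.5 J6 [-25.1 -38.6]
19.9 [ 0.506  -0.1069  0.1081] [1.7993e+02 8.0000e-02 1.0352e+02] F [-3.2 -0.5  6.1] T [-0.029  0.462  0.344] g 60.1 op 9.0 J6 [-25.1 -38.6]
19.95 [ 0.506  -0.1069  0.108 ] [1.7993e+02 7.0000e-02 1.0352e+02] F [-3.  -0.3  7. ] T [-0.011  0.507  0.306] g 60.1 op 9.4 J6 [-25.1 -38.6]
scene [356. 203.] 269 [0.5678 0.1756 0.1196] [567.7 175.4] [14.4 91.2] 20.5 axis 107.1 top 0.1238
side [285. 166.] 85 [ 0.5031 -0.0945  0.1205] [ 505.5 -102.8] [10.6 87.6] 15.4 axis 104.2 top 0.1228
side [228. 237.] 182 [0.5625 0.1793 0.1201] [563.7 175.5] [14.1 91.2] 18.0 axis 107.2 top 0.1225
side [ 79. 259.] 60 [0.8112 0.3079 0.1275] [812.7 307.2] [27.9 10.9] 44.2 axis 44.1 top 0.1306
```

Clockwise torque levels off at 0.3 N m while this bar turns, so it is left-handed: fuel gas. Unscrewing it clockwise.

Emit:
{"method": "jog_arm", "body": {
  "increments": [0,0,0,0.004,-6,0,0,0,0.004,-6,0,0,0,0.004,-6,0,0,0,0.004,-6,0,0,0,0.004,-6,0,0,0,0.004,-6,0,0,0,0.004,-6,0,0,0,0.004,-6,0,0,0,0.004,-6,0,0,0,0.004,-6,0,0,0,0.004,-6,0,0,0,0.004,-6]
}}

```text
time_s: 21.3
tcp_pos: [0.5057, -0.1068, 0.1093]
tcp_rot: [179.9, -0.0, 31.3]
wrist_force: [-3.2, 0.7, 7.2]
opening: 0.107
grip_force: 60.1
```

```bash
python3 -c "
from h import *
st();bars('side')"
```

```text
21.3 [ 0.5057 -0.1068  0.1093] [ 1.7993e+02 -1.0000e-02  3.1280e+01] F [-3.2  0.7  7.2] T [-0.058  0.649  0.318] g 60.1 op 9.4 J6 [-25.1  33.7]
side [275. 166.] 81 [ 0.5272 -0.09    0.1189] [526.1 -92.4] [41.  19.2] 49.3 axis 36.5 top 0.1224
side [228. 237.] 184 [0.5625 0.1792 0.12  ] [563.8 175.3] [14.1 92.6] 18.9 axis 107.2 top 0.1221
side [ 79. 259.] 62 [0.8114 0.3084 0.1279] [812.6 307.5] [28.  11.4] 42.3 axis 41.7 top 0.1315
```

Torque steady; continuing.

Emit:
{"method": "jog_arm", "body": {
  "increments": [0,0,0,0.005,-7,0,0,0,0.005,-7,0,0,0,0.005,-7,0,0,0,0.005,-7,0,0,0,0.005,-7,0,0,0,0.005,-7,0,0,0,0.005,-7,0,0,0,0.005,-7,0,0,0,0.005,-7,0,0,0,0.005,-7,0,0,0,0,0]
}}

```text
time_s: 22.45
tcp_pos: [0.5056, -0.1065, 0.1105]
tcp_rot: [-180.0, -0.0, -38.7]
wrist_force: [-3.3, 0.8, 5.0]
opening: 0.106
grip_force: 60.1
```

Emit:
{"method": "jog_arm", "body": {
  "increments": [0,0,0,0.005,-7,0,0,0,0.005,-7,0,0,0,0.005,-7,0,0,0,0.005,-7,0,0,0,0.005,-7,0,0,0,0.005,-7,0,0,0,0.005,-7,0,0,0,0.005,-7,0,0,0,0.005,-7,0,0,0,0.005,-7,0,0,0,0,0]
}}

```text
time_s: 23.55
tcp_pos: [0.5057, -0.1064, 0.1118]
tcp_rot: [-179.9, 0.0, -108.5]
wrist_force: [-0.8, 1.6, 4.2]
opening: 0.107
grip_force: 60.1
```

```bash
python3 -c "
from h import *
for i in range(2): st();bars('side')"
```

```text
23.55 [ 0.5057 -0.1064  0.1118] [-1.7995e+02  2.0000e-02 -1.0854e+02] F [-0.8  1.6  4.2] T [0.399 0.279 0.266] g 60.1 op 9.4 J6 [-25.1 173.5]
side [280. 168.] 82 [ 0.5126 -0.08    0.1211] [512.6 -87.7] [55.2 15.6] 84.1 axis 76.8 top 0.1256
side [228. 237.] 180 [0.5624 0.1793 0.1201] [563.7 175.7] [14.1 91.6] 17.9 axis 107.2 top 0.1222
side [ 79. 259.] 60 [0.8108 0.3078 0.1277] [812.3 307.7] [27.9 12. ] 43.5 axis 45.0 top 0.1316
23.6 [ 0.5057 -0.1064  0.1118] [-1.7995e+02  2.0000e-02 -1.0834e+02] F [-0.7  2.   4.3] T [0.447 0.26  0.249] g 60.1 op 9.6 J6 [-25.1 173.3]
side [280. 168.] 84 [ 0.5125 -0.0808  0.1211] [513.2 -87.4] [52.6 16.2] 85.4 axis 78.4 top 0.1256
side [228. 237.] 180 [0.5623 0.1797 0.12  ] [563.8 175.4] [14.1 92.1] 18.2 axis 107.3 top 0.1222
```

Near the J6 limit after about 217°; re-gripping a half turn back.

Emit:
{"method": "jog_arm", "body": {
  "increments": [0,0,0,0,1.5,40,0,0,0,0,40,0,0,0,0,40,0,0,0,0,40,0,0,0,0,40,0,0,0.7,0,40,0,0,0.7,0,40,0,0,0,8.5,40,0,0,0,8.5,40,0,0,0,8.5,40,0,0,0,8.5,40,0,0,0,8.5]
}}

```text
time_s: 24.85
tcp_pos: [0.5053, -0.1065, 0.153]
tcp_rot: [180.0, 0.0, -64.1]
wrist_force: [0.1, -0.2, -0.2]
opening: 0.452
grip_force: 0.0
```

Emit:
{"method": "jog_arm", "body": {
  "increments": [40,0,0,0,8.5,40,0,0,0,8.5,40,0,0,0,8.5,40,0,0,0,8.5,40,0,0,0,8.5,40,0,0,0,8.5,40,0,0,0,8.5,40,0,0,0,8.5,40,0,0,0,8.5,40,0,0,0,8.5,40,0,0,0,8.5,40,0,0,0,8.5]
}}

```text
time_s: 26.05
tcp_pos: [0.5053, -0.1065, 0.153]
tcp_rot: [-180.0, 0.0, 37.9]
wrist_force: [0.1, -0.6, 0.4]
opening: 0.455
grip_force: 0.0
```

Emit:
{"method": "jog_arm", "body": {
  "increments": [40,0,0,0.9,8.5,40,0,0,0.5,8.5,40,0,0,0,8.5,40,0,0,0,8.5,40,0,0,0,0,40,0,0,0,0]
}}

```text
time_s: 26.65
tcp_pos: [0.5053, -0.1065, 0.195]
tcp_rot: [-180.0, 0.0, 71.3]
wrist_force: [0.4, 0.2, 0.7]
opening: 0.452
grip_force: 0.0
```

```bash
python3 -c "
from h import *
st();bars('wrist');bars('scene');bars('side')"
```

```text
26.65 [ 0.5053 -0.1065  0.195 ] [-179.98    0.     71.31] F [0.4 0.2 0.7] T [-0.028  0.089 -0.029] g 0.0 op 39.8 J6 [-25.1  -6.4]
wrist [260. 194.] 1302 [ 0.5064 -0.1046  0.1247] [ 505.8 -107. ] [90.9 17.8] 68.3 axis 74.3 top 0.1267
scene [247. 160.] 223 [ 0.5098 -0.1044  0.122 ] [ 508.6 -106.1] [91.  14.3] 74.6 axis 74.4 top 0.1276
scene [356. 203.] 274 [0.5682 0.175  0.1196] [568.2 175.5] [15.7 91.2] 20.6 axis 107.8 top 0.1238
side [285. 165.] 140 [ 0.5048 -0.0982  0.1213] [ 503.3 -103. ] [89.6 12.7] 72.2 axis 73.7 top 0.1255
side [228. 237.] 182 [0.5626 0.1793 0.1202] [565.4 176.9] [14.2 91.1] 17.9 axis 107.2 top 0.1223
```

Emit:
{"method": "jog_arm", "body": {
  "increments": [40,0,0,-0.9,3,40,0,0,-0.9,0,40,0,0,-0.7,0,40,0,0,-0.4,0,0,0,0,0,0,0,0,0,0,0,0,0,0,0,0,0,0,0,0,0,0,0,0,0,-5,0,0,0,0.003,-5,0,0,0,0.003,-5,0,0,0,0.003,-5],
  "squeeze": 60
}}

```text
time_s: 28.0
tcp_pos: [0.5058, -0.1068, 0.1096]
tcp_rot: [179.9, 0.0, 54.4]
wrist_force: [-1.5, 0.4, 3.4]
opening: 0.112
grip_force: 60.1
```

Emit:
{"method": "jog_arm", "body": {
  "increments": [0,0,0,0.003,-5,0,0,0,0.003,-5,0,0,0,0.003,-5,0,0,0,0,0]
}}

```text
time_s: 28.4
tcp_pos: [0.5058, -0.1068, 0.1098]
tcp_rot: [179.9, -0.0, 39.5]
wrist_force: [-2.6, 1.1, 4.8]
opening: 0.106
grip_force: 60.1
```

```bash
python3 -c "
from h import *
for i in range(2): st();bars('side')"
```

```text
28.4 [ 0.5058 -0.1068  0.1098] [ 1.7992e+02 -1.0000e-02  3.9530e+01] F [-2.6  1.1  4.8] T [-0.138  0.543  0.29 ] g 60.1 op 9.4 J6 [-25.1  25.4]
side [276. 166.] 95 [ 0.5246 -0.087   0.1209] [524.1 -90.8] [40.5 18.7] 61.4 axis 45.3 top 0.1258
side [228. 237.] 181 [0.5623 0.18   0.12  ] [563.6 175.7] [13.4 92.2] 14.7 axis 107.3 top 0.1221
28.45 [ 0.5058 -0.1068  0.1098] [ 1.7992e+02 -1.0000e-02  3.9670e+01] F [-1.9  0.2  5.7] T [-0.057  0.551  0.255] g 60.1 op 9.3 J6 [-25.1  25.3]
side [276. 166.] 95 [ 0.5244 -0.087   0.1208] [524.5 -90.7] [43.3 19.8] 61.4 axis 46.1 top 0.1259
side [228. 237.] 183 [0.5626 0.1793 0.1201] [565.8 175.5] [14.1 93.5] 17.8 axis 107.3 top 0.1223
side [ 79. 259.] 61 [0.8107 0.3082 0.128 ] [812.4 308. ] [28.1 13.2] 41.3 axis 42.4 top 0.1312
```

Emit:
{"method": "jog_arm", "body": {
  "increments": [0,0,0,0.003,-4,0,0,0,0.003,-4,0,0,0,0.03,0,0,0,0,0.05,0,0,0,0,0,0]
}}

```text
time_s: 29.0
tcp_pos: [0.5054, -0.1067, 0.1109]
tcp_rot: [180.0, 0.0, 31.6]
wrist_force: [1.7, -2.5, -6.9]
opening: 0.108
grip_force: 60.1
```

```bash
python3 -c "
from h import *
for i in range(2): st();bars('side')"
```

```text
29.0 [ 0.5054 -0.1067  0.1109] [1.7998e+02 1.0000e-02 3.1650e+01] F [ 1.7 -2.5 -6.9] T [-0.565 -0.275  0.235] g 60.1 op 9.5 J6 [-25.1  33.3]
side [276. 165.] 95 [ 0.5266 -0.0896  0.1212] [526.5 -92.6] [39.9 18.3] 45.5 axis 34.7 top 0.1266
side [228. 237.] 187 [0.5623 0.1793 0.1199] [563.7 175.3] [13.3 93.9] 14.7 axis 107.1 top 0.1224
29.05 [ 0.5054 -0.1067  0.1109] [1.7999e+02 1.0000e-02 3.1620e+01] F [ 2.1 -2.8 -7. ] T [-0.529 -0.273  0.27 ] g 60.1 op 9.6 J6 [-25.1  33.3]
side [276. 166.] 100 [ 0.5266 -0.0894  0.121 ] [526.5 -91.8] [39.2 19.6] 46.9 axis 34.2 top 0.1268
side [228. 237.] 177 [0.5623 0.1799 0.1204] [562.7 175. ] [11.8 93.9] 18.5 axis 107.4 top 0.1225
side [ 79. 259.] 61 [0.8108 0.308  0.1278] [812.7 307.6] [28.1 11.9] 41.6 axis 44.2 top 0.1313
```

Emit:
{"method": "jog_arm", "body": {
  "increments": [0,0,0,0.05,-2,0,0,0,0.05,-2,0,0,0,0.05,-2,0,0,0,0,0]
}}

```text
time_s: 29.5
tcp_pos: [0.5049, -0.1067, 0.1153]
tcp_rot: [-180.0, 0.1, 25.6]
wrist_force: [0.6, -4.1, -8.7]
opening: 0.112
grip_force: 60.1
```

```bash
python3 -c "
from h import *
for i in range(2): st();bars('side')"
```

```text
29.5 [ 0.5049 -0.1067  0.1153] [-1.7998e+02  6.0000e-02  2.5560e+01] F [ 0.6 -4.1 -8.7] T [-0.821  0.016  0.269] g 60.1 op 9.8 J6 [-25.1  39.4]
side [275. 165.] 102 [ 0.5295 -0.0903  0.1229] [529.1 -92.9] [35.9 12.6] 23.4 axis 23.7 top 0.1303
side [228. 237.] 181 [0.5623 0.1798 0.1201] [563.5 176. ] [13.5 93.2] 14.6 axis 107.3 top 0.1224
side [ 79. 259.] 60 [0.8109 0.3082 0.1278] [812.7 307.5] [28.  11.7] 42.0 axis 44.5 top 0.1313
29.55 [ 0.5049 -0.1067  0.1153] [-1.7998e+02  6.0000e-02  2.5610e+01] F [ 0.9 -4.  -8.6] T [-0.873  0.011  0.3  ] g 60.1 op 9.6 J6 [-25.1  39.3]
side [275. 165.] 104 [ 0.5293 -0.0903  0.1229] [529.3 -92.5] [36.3 11.1] 28.4 axis 24.5 top 0.1304
side [228. 237.] 176 [0.5625 0.1796 0.1204] [563.9 175.6] [10.  93.5] 17.6 axis 107.3 top 0.1222
```

It's coming up (bar top 0.126→0.130). Lifting straight.

Emit:
{"method": "jog_arm", "body": {
  "increments": [0,0,0,0.1,0,0,0,0,0.1,0,0,0,0,0.1,0,0,0,0,0.1,0,0,0,0,0.1,0,0,0,0,0.1,0,0,0,0,0.2,0,0,0,0,0.3,0,0,0,0,0.4,0,0,0,0,0,0]
}}

```text
time_s: 30.6
tcp_pos: [0.5068, -0.1071, 0.1632]
tcp_rot: [179.8, -0.2, 25.5]
wrist_force: [0.2, 0.1, -2.0]
opening: 0.112
grip_force: 60.0
```

```bash
python3 - <<'E'
from h import *
st()
a=cap('scene')['pixels'];b=cap('side')['pixels']
cv2.imwrite('pics/d.png',cv2.resize(np.hstack([a[120:270,150:350],b[100:250,230:430]])[...,::-1],None,fx=2,fy=2,interpolation=cv2.INTER_CUBIC))
E
```

```text
30.6 [ 0.5068 -0.1071  0.1632] [ 1.7982e+02 -1.5000e-01  2.5540e+01] F [ 0.2  0.1 -2. ] T [-0.071  0.143  0.028] g 60.0 op 9.8 J6 [-25.1  39.4]
```

View pics/d.png

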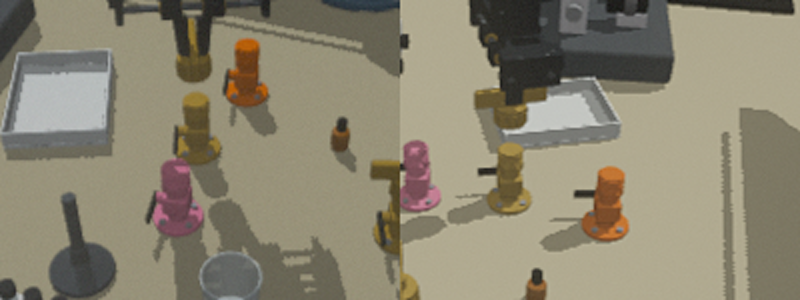

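The cap is off the thread, upright in the fingers (scene crop (193,62)), and the bare neck is below it (197,125). The tray at (60,95) is clear. Carrying the cap over.

Emit:
{"method": "jog_arm", "body": {
  "increments": [0,-0.09,-0.3,0,8.5,0,-0.09,-0.6,0,8.5,0,-0.09,-0.75,0,8.5,0,-0.09,-0.8,0,8.5,0,-0.09,-0.8,0,8.5,0,-0.09,-0.8,0,8.5,0,-0.09,-0.8,0,8.5,0,-0.09,-0.75,0,8.5,0,-0.09,-0.6,0,8.5,0,-0.09,-0.4,0,8.5,0,0,-0.17,0,0,0,0,0,0,0]
}}

```text
time_s: 31.9
tcp_pos: [0.4782, -0.3099, 0.1603]
tcp_rot: [-180.0, -0.0, 110.2]
wrist_force: [-0.2, -0.2, -1.6]
opening: 0.104
grip_force: 60.0
```

```bash
python3 - <<'E'
from h import *
st()
a=cap('scene','e1.png');b=cap('side')
W=cloud(a);V=cloud(b)
for M in(W,V):
    m=(M[...,2]>.015)&(M[...,2]<.034)&(M[...,0]>.36)&(M[...,0]<.6)&(M[...,1]>-.43)&(M[...,1]<-.2)
    P=M[m];r=cv2.minAreaRect((P[:,:2]*1000).astype(np.float32));print(r,len(P))
    m=(M[...,2]>.08)&(M[...,2]<.20)&(M[...,0]>.36)&(M[...,0]<.6)&(M[...,1]>-.40)&(M[...,1]<-.2)
    C=M[m]; print(C[:,2].min(),C.mean(0))
cv2.imwrite('pics/e.png',cv2.resize(np.hstack([a['pixels'][100:250,120:320],b['pixels'][80:230,230:430]])[...,::-1],None,fx=2,fy=2,interpolation=cv2.INTER_CUBIC))
E
```

```text
31.9 [ 0.4782 -0.3099  0.1603] [-1.7999e+02 -4.0000e-02  1.1025e+02] F [-0.2 -0.2 -1.6] T [-0.005  0.048 -0.026] g 60.0 op 9.2 J6 [-44.9 -65.1]
((482.4073486328125, -324.10333251953125), (187.38478088378906, 140.78475952148438), 23.631874084472656) 644
0.12832305196826166 [ 0.48572993 -0.30145846  0.1587394 ]
((481.7158508300781, -324.04083251953125), (181.0953826904297, 147.6615447998047), 23.247486114501953) 526
0.12626082658819626 [ 0.47535491 -0.29516477  0.16463961]
```

View pics/e.png

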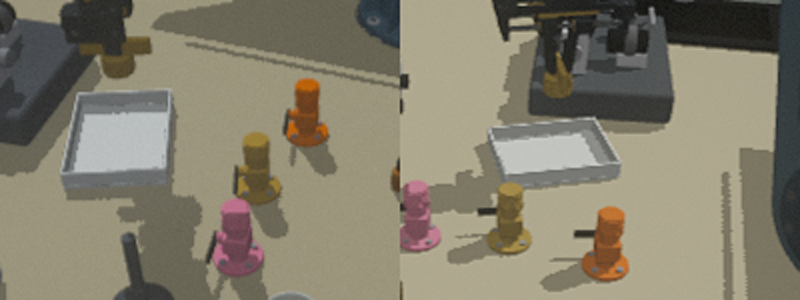

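Cap hangs over the tray, underside at about 0.126; tray centre is (0.481,-0.324). Lowering.

Emit:
{"method": "jog_arm", "body": {
  "increments": [0,0.1,-0.2,-0.5,0,0,0,-0.1,-0.7,0,0,0,0,-0.7,0,0,0,0,-0.7,0,0,0,0,-0.6,0,0,0,0,-0.3,0,0,0,0,-0.15,0,0,0,0,0,0,0,0,0,0,0]
}}

```text
time_s: 32.9
tcp_pos: [0.482, -0.3189, 0.0522]
tcp_rot: [180.0, 0.1, 110.5]
wrist_force: [-0.2, -0.5, -2.4]
opening: 0.105
grip_force: 60.0
```

Emit:
{"method": "jog_arm", "body": {
  "increments": [0,0,0,-0.1,0,0,0,0,-0.05,0,0,0,0,0,0,0,0,0,0,0]
}}

```text
time_s: 33.3
tcp_pos: [0.4814, -0.3186, 0.0469]
tcp_rot: [180.0, 0.0, 110.5]
wrist_force: [0.2, -0.2, -1.8]
opening: 0.108
grip_force: 60.0
```

```bash
python3 - <<'E'
from h import *
st();bars('scene',.03,.07);bars('side',.03,.07)
E
```

```text
33.3 [ 0.4814 -0.3186  0.0469] [180.     0.   110.53] F [ 0.2 -0.2 -1.8] T [-0.055  0.039 -0.061] g 60.0 op 9.5 J6 [-45.3 -65.8]
scene [272. 156.] 152 [ 0.3847 -0.0824  0.0485] [381.  -86.9] [23.7 42.5] 10.2 axis 95.9 top 0.0656
scene [184. 161.] 179 [ 0.4854 -0.3047  0.0463] [ 490.2 -312.3] [25.3 86.3] 25.4 axis 117.4 top 0.0625
scene [247. 184.] 167 [ 0.5168 -0.1041  0.0479] [ 512. -106.] [26.  41.6] 32.6 axis 107.5 top 0.0651
scene [237. 219.] 179 [ 0.6387 -0.0815  0.0481] [634.4 -83.9] [27.1 41.4] 25.6 axis 99.8 top 0.0649
scene [350. 228.] 214 [0.5764 0.1737 0.0467] [572.5 170.7] [45.  26.6] 73.9 axis 84.8 top 0.063
side [306. 150.] 118 [ 0.4783 -0.2991  0.0483] [ 473.5 -305.5] [37.7 61.8] 41.7 axis 119.1 top 0.0629
side [239. 187.] 156 [ 0.6229 -0.0729  0.0492] [625.8 -80.6] [33.4 30.5] 14.2 axis 27.4 top 0.0662
side [285. 188.] 164 [ 0.5025 -0.095   0.0489] [ 507.5 -109.7] [31.5 47.1] 27.4 axis 1.3 top 0.0658
side [334. 201.] 182 [ 0.3724 -0.0723  0.0488] [372.9 -87.7] [33.6 45.8] 6.1 axis 163.6 top 0.0652
side [231. 264.] 195 [0.5591 0.1866 0.0476] [566.7 170.7] [33.3 48.8] 28.3 axis 18.7 top 0.0628
```

Emit:
{"method": "jog_arm", "body": {
  "increments": [0,0,0,-0.05,0,0,0,0,-0.05,0,0,0,0,-0.05,0,0,0,0,0,0,0,0,0,0,0],
  "squeeze": 25
}}

```text
time_s: 33.9
tcp_pos: [0.4814, -0.3185, 0.0422]
tcp_rot: [-180.0, -0.0, 110.5]
wrist_force: [-0.2, -0.6, -1.4]
opening: 0.114
grip_force: 25.0
```

Emit:
{"method": "jog_arm", "body": {
  "increments": [0,0,0,-0.04,0,0,0,0,0,0,0,0,0,0,0]
}}

```text
time_s: 34.2
tcp_pos: [0.4814, -0.3186, 0.0411]
tcp_rot: [-180.0, -0.0, 110.5]
wrist_force: [0.2, -0.5, -3.1]
opening: 0.109
grip_force: 25.0
```

Emit:
{"method": "jog_arm", "body": {
  "increments": [0,0,0,-0.04,0,0,0,0,0,0,0,0,0,0,0]
}}

```text
time_s: 34.5
tcp_pos: [0.4814, -0.3186, 0.0398]
tcp_rot: [-180.0, -0.0, 110.5]
wrist_force: [-0.2, 0.0, -2.0]
opening: 0.109
grip_force: 25.0
```

Emit:
{"method": "jog_arm", "body": {
  "increments": [0,0,0,-0.03,0,0,0,0,0,0,0,0,0,0,0]
}}

```text
time_s: 34.8
tcp_pos: [0.4815, -0.3187, 0.0391]
tcp_rot: [180.0, 0.0, 110.5]
wrist_force: [-0.3, -0.5, -0.7]
opening: 0.112
grip_force: 25.0
```

Emit:
{"method": "jog_arm", "body": {
  "increments": [0,0,0,-0.03,0,0,0,0,0,0,0,0,0,0,0]
}}

```text
time_s: 35.1
tcp_pos: [0.4816, -0.3188, 0.0389]
tcp_rot: [180.0, 0.0, 110.5]
wrist_force: [-2.4, 1.8, 5.5]
opening: 0.113
grip_force: 25.0
```

```bash
python3 - <<'E'
from h import *
st();bars('scene',.03,.07);bars('side',.03,.07)
E
```

```text
35.1 [ 0.4816 -0.3188  0.0389] [1.7999e+02 3.0000e-02 1.1054e+02] F [-2.4  1.8  5.5] T [0.254 0.421 0.034] g 25.0 op 9.9 J6 [-45.3 -65.8]
scene [272. 156.] 157 [ 0.3849 -0.0828  0.0479] [382.7 -86.2] [22.1 41.4] 11.9 axis 94.3 top 0.0652
scene [186. 162.] 141 [ 0.4817 -0.2999  0.0421] [ 490.3 -312.9] [22.3 88.2] 25.1 axis 117.4 top 0.0552
scene [247. 184.] 171 [ 0.5167 -0.1038  0.048 ] [ 512.  -104.3] [27.  43.1] 39.3 axis 106.6 top 0.0657
scene [237. 219.] 178 [ 0.6387 -0.0816  0.0484] [634.  -83.2] [29.7 42.4] 29.8 axis 100.2 top 0.0653
scene [350. 228.] 213 [0.5764 0.1737 0.047 ] [573.5 170.9] [45.2 26.1] 73.4 axis 85.0 top 0.0635
side [307. 151.] 90 [ 0.4767 -0.2979  0.0453] [ 476.7 -307.9] [32.9 67.1] 41.5 axis 114.6 top 0.0554
side [239. 187.] 157 [ 0.6227 -0.0728  0.0496] [626.3 -80.9] [33.3 33. ] 13.0 axis 29.3 top 0.0662
side [285. 188.] 164 [ 0.5027 -0.095   0.0493] [ 505.7 -109.6] [31.9 44.8] 17.0 axis 0.1 top 0.0663
side [334. 201.] 180 [ 0.3724 -0.0728  0.0488] [372.7 -86.1] [33.5 44.7] 8.1 axis 164.0 top 0.0655
side [231. 264.] 194 [0.5592 0.1866 0.0473] [566.4 171.6] [33.3 46.9] 28.4 axis 18.3 top 0.0627
```

Contact is made: 5 N up, bar top 0.055 as expected. Releasing and rising.

Emit:
{"method": "jog_arm", "body": {
  "increments": [16,0,0,0,0,30,0,0,0,0,30,0,0,0,0,30,0,0,0,0,30,0,0,0.3,0,30,0,0,0.9,0,30,0,0,0.9,0,30,0,0,0.9,0,30,0,0,0.9,0,30,0,0,0.9,0,30,0,0,0,0]
}}

```text
time_s: 36.3
tcp_pos: [0.4834, -0.3204, 0.1872]
tcp_rot: [179.8, 0.4, 110.5]
wrist_force: [-0.3, -0.1, -0.5]
opening: 0.342
grip_force: 0.0
```

```bash
python3 - <<'E'
from h import *
st();bars('wrist',.04,.07)
a=cap('scene')['pixels'];b=cap('side')['pixels']
cv2.imwrite('pics/f.png',cv2.resize(np.vstack([a[110:300,130:430],b[130:320,100:400]])[...,::-1],None,fx=1.55,fy=1.55,interpolation=cv2.INTER_CUBIC))
bars('scene')
E
```

```text
36.3 [ 0.4834 -0.3204  0.1872] [179.8    0.44 110.55] F [-0.3 -0.1 -0.5] T [-0.135  0.032 -0.038] g 0.0 op 30.1 J6 [-45.3 -65.8]
wrist [485.  12.] 830 [ 0.6235 -0.0977  0.0523] [626.6 -97.7] [14.5 34.3] 79.7 axis 171.8 top 0.0665
wrist [258. 175.] 785 [ 0.4801 -0.3167  0.0545] [ 480.9 -319.1] [16.7 91. ] 20.2 axis 110.7 top 0.0566
scene [356. 203.] 273 [0.568  0.1754 0.1196] [567.8 175.1] [15.7 90.9] 19.2 axis 107.3 top 0.1238
```

View pics/f.png

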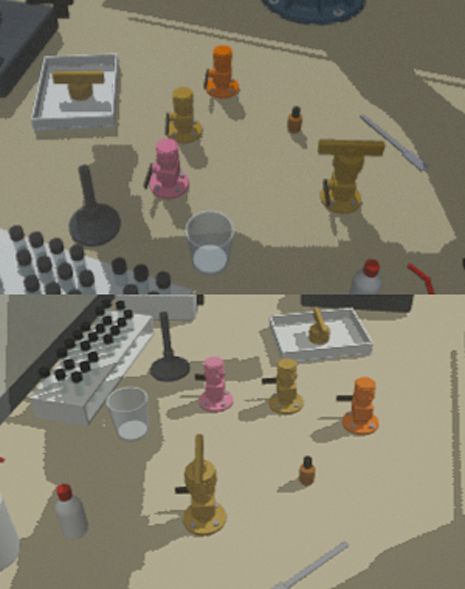

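The cap stands upright in the tray (80,85 in the scene crop). The nitrogen cap is still on (350,160), and the cup, vial, burner and dropper have not moved. Handing in.

```bash
python3 -c "
from h import *
print(robot.finish_job())"
```

```text
the job is handed in; nothing more can be done
None
```

I unscrewed the left-handed (fuel gas) cap and set it upright in the tray. The nitrogen cap is still on and tight, resting about 1.6° further clockwise (the tightening way) than I found it, after nudges of up to about 0.5 N m; the cup, vial, burner and dropper bottle were left alone. The job was handed in at about 36 s and returned no verdict.

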